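# Hang the two dry-goods scoops in their ring holders on the shop counter

### The arm

A 6-joint arm with a two-finger parallel gripper is mounted at the origin on the work surface. World frame = base frame: x ahead of the robot, y to its left, z up, the work surface at z = 0. Lengths are in mm, angles in rad, forces in N, time in s.
With the tool pointing down it reaches from about 300 to 775 mm from the base axis. Payload 14.6 kg.
Tool frame: the origin (TCP) lies on the front face of the gripper's body, between the roots of the fingers; the fingertips stand 97 mm ahead of it and the grasp point (between the pads) lies 78 mm ahead of it; z points along the fingers, y is the direction in which the jaws open and shut (so a half turn about z gives the same grasp; the last joint's range is limited). The gripper opens to 94 mm and grips with 3 to 60 N. Pads are 16 mm wide; open, the fingers measure 119 mm over their backs; the gripper's body (75 mm by 177 mm) begins 78 mm behind the grasp point.
Start: joints at [1.054, 0.3, 1.521, -0, 1.321, -0.067], TCP at [239.128, 495.285, 302.646] pointing down, gripper open.
Joint ranges: [-3.03, 3.03], [-0.79, 2.21], [0.23, 2.52], [-1.04, 4.18], [0, 3.07], [-2.55, 2.55]. Speed limits (rad/s): [2.22, 2.22, 2.57, 3.14, 3.14, 3.14].

### API

Orientations are given as [roll, pitch, yaw] about the fixed x, y, z axes, in that order (R = Rz(yaw) Ry(pitch) Rx(roll)).
In Python, from cell import manip, eyes, finder gives the robot as it stands.
- The arm moves only by the tool drive_tool, never from a script. Its argument "rows" is a list of rows, each an object with "offset": the shift along the tool's x, y, z in mm, a list of three; "spin": the turn about the tool's z in degrees; "jaw": the finger opening in mm, from 0 to 94. In form: [{"offset": [dx, dy, dz], "spin": spin, "jaw": jaw}, ...]. A call has 1 to 20 rows; each row shifts and turns the commanded pose from where the row before left it, along the tool's axes as they then stand; what a row does not reach is not made up. A row lasts 1/10 s, in which the tool goes at most 50 mm and 8.59 degrees, less where a joint would pass 70% of its speed; a pose out of reach is approached as far as the arm can. A call is refused whole if a number of a shift passes 50 or a number of a turn 8.59, either way. A call with a gripper value outside its range is refused whole. The fingers move at their own pace and stop on an object; "force" is the grip in N (left out, the last holds). Time passes only in rows, so rows that do not move let the fingers close. It gives the time, the measured TCP pose, the force and the opening at its end, in the units of the state.
- manip.read_state(): the state, without advancing time (a new reading comes with each control period).
- eyes.camera(name): name is "scene" or "side" or "wrist"; returns a dict with "color" (400x640x3 uint8, blue, green, red), "depth" (400x640 float32, mm along the optical axis (not along the pixel's ray), 0 where there is no reading), "vfov" (degrees; the focal length in pixels is half the picture's height over the tangent of half this angle, whatever the lens; pixels are square), "cx", "cy" (the principal point, pixels), "rvec" (rotation vector, rad) and "tvec" (3), from world to camera coordinates, as OpenCV has them. Camera axes: x right, y down, z forward; pixel columns grow to the right and rows downward; lengths in mm; the calibration is good to about 2 mm. A picture is of the moment at which its call begins.
- manip.sign_off(): hands the job in, once; it reports no verdict.
Trained networks look in the newest picture that a camera, given by its name, has taken for a name from the list of things; names that differ only in an ending like _2 or _b are one class to them, and where a whole thing is asked for, a point or a joint stands for the part that bears it (a point fixed in the world has none). Each returns a list of dicts, best first, with "p" (0 to 1); they miss things now and then, are a little off and sometimes report something else, mostly with a low value. They report only what shows in the picture. A call takes as long as a camera call. They do not tell look-alikes from the thing itself.
- finder.find_in(camera, target): "uv" ([column, row] in pixels, amid what is visible of it).
The state is a dict: "clock": time; "joints": joint angles; "qd": joint speeds; "effort": joint torques, N m; "eef_pos": TCP position; "eef_rot": TCP orientation; "wrist_force": force on the tool from outside, world axes, zero at the start; "moment": the same for the moment, N m; "finger_gap": finger opening in mm.
Only numpy, scipy, OpenCV 4.12 (cv2) and the standard library are available. Lean on these libraries where they do the work, as an engineer would, in place of code of your own. Each camera call takes 0.05 s, during which the arm holds its last target. There are 200 camera calls.

### The job

The two dry-goods scoops have been left lying on the shop counter: hang each one back in the ring holder that fits its handle, the big scoop in the wide ring and the small scoop in the narrow ring. Let each scoop down handle first through its ring until the back of its bowl rests flat on the ring with the mouth up, and let go. Leave the jar, the two bottles and the tin standing where they are.

Things in the scene. Friction and masses are not known exactly. Their poses are not given: they have to be found in the camera images.
- big_scoop: Big aluminium scoop, black handle, 200 mm long, 0.22 kg, lies on its flat bottom. Origin on the underside, below the bowl's middle; x from mouth to handle, z out of the open side. Bowl 60 mm wide (y), 44 high (z), straight 3 mm side walls; mouth at x -58 (bottom) to -30 mm (rim), flat back at x +42 mm. Handle: round, 28 mm thick, round end, x +42 to +142 mm, axis at y 0, z 22 mm. Heaviest near the bowl's back.
- big_scoop_seat (a point): Where the big scoop's handle axis meets the outer face of the bowl's flat back (scoop frame x 42, y 0, z 22 mm); axes as the scoop's. This face rests on the ring when the scoop hangs.
- small_scoop: Small aluminium scoop, blue handle, 165 mm long, 0.13 kg, lies on its flat bottom. Origin on the underside, below the bowl's middle; x from mouth to handle, z out of the open side. Bowl 48 mm wide (y), 38 high (z), straight 3 mm side walls; mouth at x -46 (bottom) to -26 mm (rim), flat back at x +34 mm. Handle: round, 20 mm thick, round end, x +34 to +119 mm, axis at y 0, z 19 mm.
- small_scoop_seat (a point): Where the small scoop's handle axis meets the outer face of the bowl's flat back (scoop frame x 34, y 0, z 19 mm); axes as the scoop's. This face rests on the ring when the scoop hangs.
- wide_holder_ring (a point): Centre of the wide ring at the level of its top, 128 mm above the counter; z upright. Level, fixed ring of 8 mm round steel bar, 37 mm inside and 53 mm outside diameter: the big handle passes with 4.5 mm to spare all round.
- narrow_holder_ring (a point): Centre of the narrow ring at the level of its top, 128 mm above the counter; z upright. Level, fixed ring of 8 mm round steel bar, 28 mm inside and 44 mm outside diameter: the small handle passes with 4 mm to spare all round, the big one does not go in.
- wide_holder: Steel holder of the wide ring, screwed to the counter. Origin on the counter under the ring's centre. An upright 10 mm bar stands at x +58 mm and bends over to the ring; nothing is higher than the ring's top. Foot plate 5 mm thick, x -40 to +80, y -35 to +35 mm; free space between ring and plate.
- narrow_holder: Steel holder of the narrow ring, otherwise the same as the wide one; same origin and axes.
- sweet_jar: Bystander: orange sweet jar with a blue lid, 90 mm in diameter, 160 mm tall, upright. Origin at the centre of its underside.
- drink: Bystander: red drink bottle with a yellow label, 66 mm in diameter, 210 mm tall, upright. Origin at the centre of its underside.
- syrup: Bystander: green glass syrup bottle, 68 mm in diameter, 190 mm tall, upright. Origin at the centre of its underside.
- tin: Bystander: tin with a blue label, 72 mm in diameter, 130 mm tall, upright. Origin at the centre of its underside.
Things that resemble listed ones, but are neither listed nor needed, are in the scene too. Leave any green or orange look-alike of the small_scoop alone. Leave any turquoise look-alike of the big_scoop alone.

How it is judged:
By the outcome, as a careful person would: the job done as asked, in the order asked, and still so for the second after the job is handed in, with the robot touching nothing.
It also fails if it takes over 72 s, if anything falls off the work surface, if the arm or the gripper's body presses on something with over 40 N, if the wrist force passes 120 N, or if a joint passes its speed limit or range.

## Working session

There is one attempt and no reset: what is moved stays moved. The work goes in short steps, Python scripts to look and compute and a tool call to move; the robot and the scene stay as the last step left them, time stands still between calls to the robot, and variables do not carry over. Pictures are saved under pics/ and viewed, about 8 in all and at most 12, crops included, and the job is handed in when it is done.

Besides the shell and the picture viewer there is one more tool, called after "Call:" as name(argument=value, ...) on one line, values as JSON. drive_tool: Moves the arm, as the interface text tells. Its arguments: {"type":"object","properties":{"rows":{"type":"array","items":{"type":"object","properties":{"offset":{"type":"array","items":{"type":"number"}},"spin":{"type":"number"},"jaw":{"type":"number"}}}},"force":{"type":"number"}},"required":["rows"]}

```bash
mkdir -p pics; ls; cat > h.py <<'E'
import numpy as np, cv2
from cell import manip, eyes, finder
def cam(n):
    c=eyes.camera(n); c['R']=cv2.Rodrigues(np.array(c['rvec'],float))[0]; c['t']=np.array(c['tvec'],float).ravel()
    c['f']=200/np.tan(np.radians(c['vfov'])/2); return c
def w(c,u,v,d=None):
    if d is None:
        p=c['depth'][int(v)-1:int(v)+2,int(u)-1:int(u)+2]; p=p[p>0]; d=np.median(p) if p.size else np.nan
    p=np.array([(u-c['cx'])/c['f']*d,(v-c['cy'])/c['f']*d,d]); return c['R'].T@(p-c['t'])
def cloud(c):
    v,u=np.mgrid[0:400,0:640]; d=c['depth']
    p=np.stack([(u-c['cx'])/c['f']*d,(v-c['cy'])/c['f']*d,d],-1); q=(p-c['t'])@c['R']; q[d<=0]=np.nan; return q
def proj(c,P):
    p=c['R']@np.array(P,float)+c['t']; return c['f']*p[:2]/p[2]+[c['cx'],c['cy']]
E
python3 - <<'E'
from h import *
s=manip.read_state(); print({k:np.round(s[k],3) for k in s})
names=['big_scoop','small_scoop','wide_holder','narrow_holder','wide_holder_ring','narrow_holder_ring','sweet_jar','drink','syrup','tin','big_scoop_seat','small_scoop_seat']
for n in ['scene','side']:
    c=cam(n); cv2.imwrite(f'pics/{n}0.png',c['color']); print(n,-c['R'].T@c['t'],c['f'],c['cx'],c['cy'])
    for t in names:
        for r in finder.find_in(n,t)[:4]:
            print(t,round(r['p'],2),np.round(r['uv']),np.round(w(c,*r['uv'])))
E
```

```text
pics
{'clock': np.float64(0.0), 'joints': array([ 1.054,  0.301,  1.522, -0.   ,  1.321, -0.067]), 'qd': array([ 0.002,  0.002,  0.002,  0.001, -0.002,  0.   ]), 'effort': array([-1.0000e-03, -5.3182e+01, -3.5273e+01,  7.1000e-02,  2.4000e-02,
       -0.0000e+00]), 'eef_pos': array([239.065, 495.153, 302.049]), 'eef_rot': array([-3.14 , -0.   ,  2.692]), 'wrist_force': array([-0.022,  0.862,  0.861]), 'moment': array([-0.012, -0.013,  0.034]), 'finger_gap': np.float64(94.078)}
scene [ 860.48053275 -676.50660346  947.11494567] 365.12829127226513 317.4866198618075 202.6035538553602
big_scoop 0.91 [306. 141.] [242. 371.   2.]
big_scoop 0.89 [356. 153.] [462. 390.  14.]
big_scoop 0.53 [394. 244.] [764. -47. 126.]
small_scoop 0.97 [193. 276.] [ 273. -352.    3.]
small_scoop 0.92 [265. 302.] [ 520. -329.   36.]
small_scoop 0.65 [296. 370.] [ 677. -431.    3.]
wide_holder 0.78 [355. 262.] [670. -73.   3.]
narrow_holder 0.79 [358. 216.] [604.  98.   6.]
narrow_holder 0.38 [291. 195.] [416. -20. 121.]
wide_holder_ring 0.83 [354. 263.] [672. -79.   4.]
wide_holder_ring 0.2 [358. 152.] [468. 39
[... 1066 characters left out ...]
ide_holder 0.79 [377. 229.] [684. -79.   3.]
narrow_holder 0.73 [337. 192.] [604. 108.   4.]
wide_holder_ring 0.79 [379. 227.] [692. -73.   1.]
narrow_holder_ring 0.36 [284. 143.] [482. 395.   5.]
sweet_jar 0.89 [279. 205.] [386. -24. 131.]
drink 0.68 [324. 153.] [572. 171. 130.]
drink 0.63 [281. 146.] [467. 384.   3.]
syrup 0.87 [394. 194.] [737. -50. 117.]
syrup 0.42 [322. 156.] [568. 170. 119.]
tin 0.82 [369. 254.] [ 590. -242.  114.]
big_scoop_seat 0.63 [229. 164.] [268. 292.  38.]
big_scoop_seat 0.6 [282. 144.] [477. 393.   3.]
small_scoop_seat 0.91 [266. 334.] [ 281. -348.    2.]
small_scoop_seat 0.76 [424. 328.] [ 689. -435.    4.]
small_scoop_seat 0.63 [340. 311.] [ 480. -348.   36.]
```

```bash
python3 - <<'E'
import cv2,numpy as np
a=cv2.imread('pics/scene0.png'); b=cv2.imread('pics/side0.png')
A=cv2.resize(a[110:400,160:460],None,fx=2,fy=2,interpolation=cv2.INTER_CUBIC)
cv2.imwrite('pics/v1.png',A)
B=cv2.resize(b[110:380,180:470],None,fx=2,fy=2,interpolation=cv2.INTER_CUBIC)
cv2.imwrite('pics/v2.png',B)
E
```

```text
(no output)
```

View pics/v1.png

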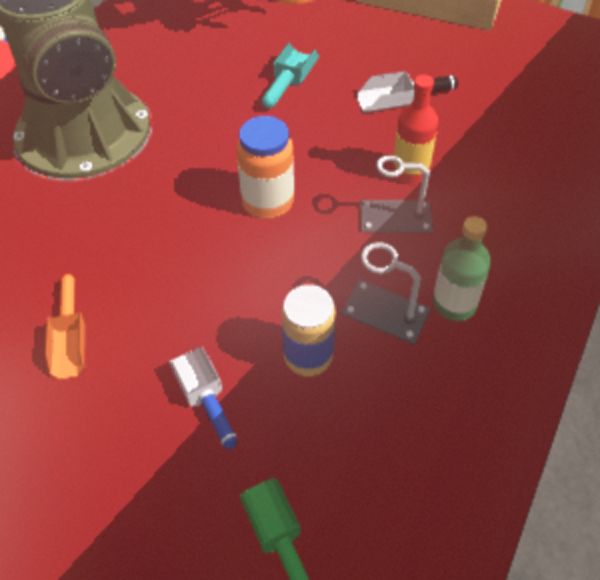

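View pics/v2.png

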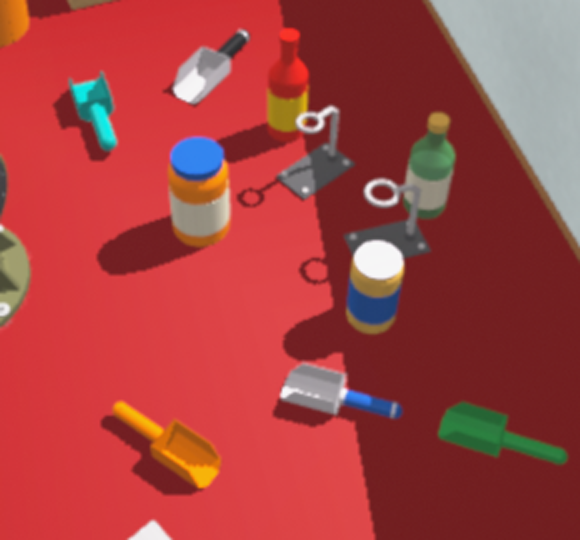

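The pictures show these things:
- **Big scoop:** aluminium with a black handle, at scene pixel (356,153).
- **Small scoop:** aluminium with a blue handle, at scene pixel (262,302).
- **Rings:** the narrow one is near scene pixel (355,193) with the drink beside it. The wide one is near (350,239) with the syrup and tin beside it.
- **Look-alikes:** one turquoise, one orange and one green.

Next I'll measure from the depth of both views.

```bash
cat > m.py <<'E'
from h import *
from scipy.optimize import least_squares
def circ(P):
    r=least_squares(lambda q:np.hypot(P[:,0]-q[0],P[:,1]-q[1])-q[2],[*P[:,:2].mean(0),20],loss='soft_l1'); return r.x
def near(q,c,r): return np.hypot(q[...,0]-c[0],q[...,1]-c[1])<r
E
python3 - <<'E'
from m import *
for n in ['scene','side']:
    c=cam(n); q=cloud(c); hsv=cv2.cvtColor(c['color'],cv2.COLOR_BGR2HSV)
    for nm,ctr in [('big',(470,385)),('small',(510,-325))]:
        k=near(q,ctr,150)&(q[...,2]>7)&(q[...,2]<60)
        k&=~((hsv[...,0]>80)&(hsv[...,0]<98)&(hsv[...,1]>120))  # turquoise
        k&=~((hsv[...,0]>35)&(hsv[...,0]<80)&(hsv[...,1]>120)) # green
        H=hsv[...,2]<70 if nm=='big' else (hsv[...,0]>100)&(hsv[...,0]<130)&(hsv[...,1]>120)
        P=q[k&H]; A=q[k&(hsv[...,1]<90)&~H]
        print(n,nm,len(P),len(A),'handle',P.mean(0).round(1),'zmax',np.percentile(P[:,2],95).round(1),'bowl',A.mean(0).round(1),A[:,2].max().round(1))
        d=P.mean(0)-A.mean(0); print(' dir',np.degrees(np.arctan2(d[1],d[0])).round(1)); 
        u=np.linalg.svd((P-P.mean(0))[:,:2])[2][0]; print(' handle pca',np.degrees(np.arctan2(u[1],u[0])).round(1), 'ext', np.percentile((P-P.mean(0))[:,:2]@u,[2,98]).round(1))
    for nm,uv in [('narrow',(355,193) if n=='scene' else (335,171)),('wide',(350,239) if n=='scene' else (371,206))]:
        k=(q[...,2]>112)&(q[...,2]<140)&(hsv[...,1]<110); m=np.zeros(k.shape,bool); m[uv[1]-13:uv[1]+14,uv[0]-13:uv[0]+14]=1
        P=q[k&m]; 
        print(n,nm,len(P),P.mean(0).round(1),'z',np.percentile(P[:,2],[10,50,95]).round(1),'circ',circ(P[P[:,2]>118]).round(1) if len(P)>8 else '')
    for nm,ctr,zz in [('jar',(385,-20),150),('drink',(560,170),195),('syrup',(735,-50),180),('tin',(590,-240),122)]:
        P=q[near(q,ctr,70)&(q[...,2]>zz)]; print(n,nm,len(P),P.mean(0).round() if len(P) else '')
E
```

```text
<stdin>:10: RuntimeWarning: Mean of empty slice.
  ret = um.true_divide(
Traceback (most recent call last):
IndexError: index -1 is out of bounds for axis 0 with size 0
```

```bash
cat > a.py <<'E'
from m import *
for n in ['scene','side']:
    c=cam(n); q=cloud(c); I=c['color'].astype(int); hsv=cv2.cvtColor(c['color'],cv2.COLOR_BGR2HSV)
    for nm,ctr in [('big',(490,395)),('small',(510,-325))]:
        k=near(q,ctr,130)&(q[...,2]>8)&(q[...,2]<60)&(I[...,2]-I[...,1]<50)&(abs(I[...,1]-I[...,0])<45)
        blue=(near(q,ctr,130)&(I[...,0]-I[...,2]>30)&(I[...,0]-I[...,1]>30)&(q[...,2]>5))
        H=(k&(hsv[...,2]<85)) if nm=='big' else blue
        P=q[H]; A=q[k&~H&(hsv[...,2]>95)]
        print(n,nm,len(P),len(A),P.shape)
        if len(P)<5 or len(A)<5: continue
        u=np.linalg.svd((P-P.mean(0))[:,:2])[2][0]
        d=P.mean(0)-A.mean(0); print(' handle',P.mean(0).round(1),np.percentile(P[:,2],95).round(1),'bowl',A.mean(0).round(1),A[:,2].max().round(1),'dir',np.degrees(np.arctan2(d[1],d[0])).round(1),'pca',np.degrees(np.arctan2(u[1],u[0])).round(1))
    for nm,uv in [('narrow',(355,193) if n=='scene' else (335,171)),('wide',(350,239) if n=='scene' else (371,206))]:
        k=(q[...,2]>112)&(q[...,2]<140)&(I[...,2]-I[...,1]<60); m=np.zeros(k.shape,bool); m[uv[1]-13:uv[1]+14,uv[0]-13:uv[0]+14]=1
        P=q[k&m]; 
        print(n,nm,len(P),P.mean(0).round(1) if len(P) else '','z',np.percentile(P[:,2],[10,50,95]).round(1) if len(P) else '','circ',circ(P[P[:,2]>118]).round(1) if len(P)>8 else '')
    for nm,ctr,zz in [('jar',(385,-20),150),('drink',(560,170),195),('syrup',(735,-50),180),('tin',(590,-240),122)]:
        P=q[near(q,ctr,70)&(q[...,2]>zz)&(q[...,2]<zz+30)]; print(n,nm,len(P),P.mean(0).round() if len(P) else '')
E
python3 a.py
```

```text
scene big 36 362 (36, 3)
 handle [550.2 421.7  27.7] 36.3 bowl [471.8 363.9  27.5] 48.5 dir 36.4 pca -131.1
scene small 171 334 (171, 3)
 handle [ 552.1 -360.6   27.5] 31.4 bowl [ 526.4 -310.1   28.2] 59.6 dir -63.0 pca 146.5
scene narrow 96 [593.   84.4 126.6] z [123.5 126.8 130.1] circ [588.4  83.   19.2]
scene wide 152 [654.1 -88.6 127.3] z [124.7 127.4 130.5] circ [650.5 -88.7  23.1]
scene jar 350 [397.  13. 159.]
scene drink 79 [583. 197. 207.]
scene syrup 103 [755. -24. 189.]
scene tin 446 [ 603. -210.  130.]
side big 71 362 (71, 3)
 handle [535.6 415.5  31.4] 37.8 bowl [473.6 368.9  27.3] 51.7 dir 36.9 pca -135.9
side small 435 444 (435, 3)
 handle [ 567.9 -288.2   47.3] 86.5 bowl [ 496.9 -315.9   25.2] 44.2 dir 21.3 pca -103.9
side narrow 104 [593.9  86.8 126.2] z [122.5 126.6 130.7] circ [586.6  83.7  19.5]
side wide 137 [650.8 -88.2 126.7] z [123.2 126.5 130.9] circ [646.9 -88.4  23.1]
side jar 405 [391.  13. 159.]
side drink 73 [578. 197. 207.]
side syrup 75 [750. -24. 189.]
side tin 391 [ 598. -210.  130.]
```

Call:
drive_tool(rows=[{"offset": [-42, -7, 0], "spin": 0, "jaw": 94}, {"offset": [-42, -7, 0], "spin": 0, "jaw": 94}, {"offset": [-42, -7, 0], "spin": 0, "jaw": 94}, {"offset": [-42, -7, 0], "spin": 0, "jaw": 94}, {"offset": [-42, -7, 0], "spin": 0, "jaw": 94}, {"offset": [-42, -7, 0], "spin": 0, "jaw": 94}, {"offset": [0, 0, 0], "spin": -7.85, "jaw": 94}, {"offset": [0, 0, 0], "spin": -7.85, "jaw": 94}, {"offset": [0, 0, 0], "spin": -7.85, "jaw": 94}, {"offset": [0, 0, 0], "spin": -7.85, "jaw": 94}, {"offset": [0, 0, 0], "spin": -7.85, "jaw": 94}, {"offset": [0, 0, 0], "spin": -7.85, "jaw": 94}, {"offset": [0, 0, 0], "spin": -7.85, "jaw": 94}, {"offset": [0, 0, 0], "spin": -7.85, "jaw": 94}, {"offset": [0, 0, 0], "spin": 0, "jaw": 94}])

```text
clock: 2.95
eef_pos: [447.8, 347.9, 302.7]
eef_rot: [-3.142, 0.0, -2.493]
wrist_force: [-0.3, 0.4, -0.6]
finger_gap: 93.9
```

```bash
cat > b.py <<'E'
import sys
from m import *
nm=sys.argv[1]; out=sys.argv[2]; ctr=tuple(map(float,sys.argv[3:5]))
s=manip.read_state(); print(np.round(s['eef_pos'],1),np.round(np.degrees(s['eef_rot']),1),np.round(s['joints'],2),s['clock'],s['finger_gap'])
c=cam('wrist'); cv2.imwrite(f'pics/{out}.png',c['color']); print('campos',(-c['R'].T@c['t']).round(1))
for t in [nm+'_scoop',nm+'_scoop_seat']:
    for r in finder.find_in('wrist',t)[:3]: print(t,round(r['p'],2),np.round(r['uv']),w(c,*r['uv']).round(1))
q=cloud(c); I=c['color'].astype(int)
K=near(q,ctr,140)&(q[...,2]>9)&(q[...,2]<60)&(np.hypot(*(q[...,:2]-s['eef_pos'][:2]).transpose(2,0,1))<300)
P=q[K][:,:2].astype(np.float32); print(len(P),np.percentile(q[K][:,2],[50,90,98]).round(1))
np.save('pics/P.npy',q[K]); u=np.linalg.svd(P-P.mean(0),full_matrices=False)[2][0]; print('mean',P.mean(0),'pca',np.degrees(np.arctan2(u[1],u[0])))
e=(P-P.mean(0))@u; f=(P-P.mean(0))@[-u[1],u[0]]; print('ext',np.percentile(e,[.5,99.5]).round(1),np.percentile(f,[.5,99.5]).round(1))
print('ends',(P.mean(0)+u*np.percentile(e,.5)).round(1),(P.mean(0)+u*np.percentile(e,99.5)).round(1))
for a in np.arange(-90,100,12):
    g=f[(e>a)&(e<a+12)]
    if len(g)>5: print(a,len(g),np.percentile(g,[1,99]).round(1),np.percentile(q[K][(e>a)&(e<a+12)][:,2],[5,95]).round(1))
E
python3 b.py big wr1 480 385
```

```text
[447.8 347.9 302.7] [-180.     0.  -142.8] [ 0.6   0.34  1.47 -0.    1.33 -1.62] 2.95 93.85488392759237
campos [381.5 297.7 384.6]
big_scoop 0.89 [329. 198.] [475.9 373.    3.5]
big_scoop 0.72 [100. 155.] [615.1  86.3   6.1]
big_scoop 0.59 [416.  45.] [253.5 338.5   2.6]
big_scoop_seat 0.66 [419.  44.] [250.9 340.6   2.8]
2450 [33.7 44.  45. ]
mean [499.52795 389.33588] pca 44.524734
ext [-96.6  90.5] [-28.1  32.1]
ends [430.7 321.6] [564.1 452.8]
-90 118 [-26.3  32.6] [ 9.4 35.6]
-78 129 [-27.2  32.2] [ 9.3 44.9]
-66 123 [-27.4  32. ] [ 9.3 44.9]
-54 110 [-27.6  31.6] [ 9.4 45.1]
-42 114 [-28.1  31.4] [ 9.6 44.7]
-30 115 [-28.4  31.2] [ 9.4 44.7]
-18 264 [-28.3  30.4] [10.2 44.8]
-6 384 [-25.7  29.2] [12.2 44.9]
6 164 [-12.8  13.9] [27.6 36.7]
18 147 [-13.1  13.6] [27.6 36.9]
30 153 [-13.4  13.7] [26.  36.5]
42 145 [-13.9  13.3] [26.3 36.8]
54 147 [-14.2  12.9] [26.3 36.7]
66 139 [-14.5  12.4] [27.2 36.7]
78 121 [-14.3  12.7] [27.3 36.9]
90 16 [-8.   9.3] [30.1 34.8]
```

View pics/wr1.png

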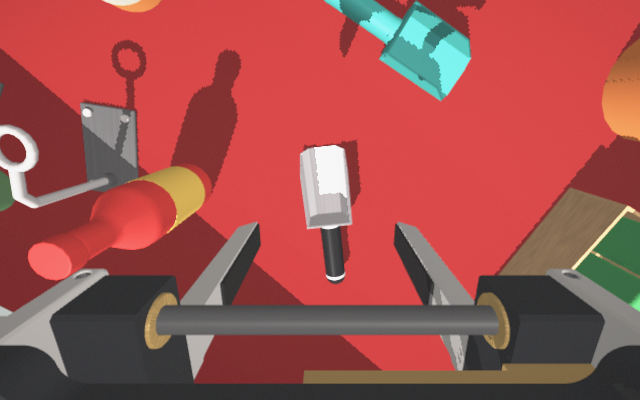

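The wrist view shows the big scoop, with its bowl at pixel (326,185) and black handle end at (335,280), centred between the fingers. I measure the scoop at about 43.4°, with its origin near (465.5, 358), rim height 45 and handle top 37, which agrees with the given sizes. I'll grip the side walls at scoop x of about −22. That is ahead of the centre of mass, so the handle should swing down under a light grip.

Call:
drive_tool(rows=[{"offset": [0, 0, 0], "spin": -6.2, "jaw": 94}, {"offset": [2, -4.6, 45], "spin": 0, "jaw": 94}, {"offset": [0, 0, 45], "spin": 0, "jaw": 94}, {"offset": [0, 0, 45], "spin": 0, "jaw": 94}, {"offset": [0, 0, 40], "spin": 0, "jaw": 94}, {"offset": [0, 0, 28], "spin": 0, "jaw": 94}, {"offset": [0, 0, 0], "spin": 0, "jaw": 94}, {"offset": [0, 0, 0], "spin": 0, "jaw": 50}, {"offset": [0, 0, 0], "spin": 0, "jaw": 50}, {"offset": [0, 0, 0], "spin": 0, "jaw": 50}, {"offset": [0, 0, 0], "spin": 0, "jaw": 50}, {"offset": [0, 0, 0], "spin": 0, "jaw": 50}, {"offset": [0, 0, 0], "spin": 0, "jaw": 50}], force=6)

```text
clock: 4.4
eef_pos: [449.5, 343.2, 99.7]
eef_rot: [3.142, -0.0, -2.387]
wrist_force: [-0.7, 0.3, 1.3]
finger_gap: 60.1
```

Call:
drive_tool(rows=[{"offset": [0, 0, -10], "spin": 0, "jaw": 50}, {"offset": [0, 0, -15], "spin": 0, "jaw": 50}, {"offset": [0, 0, -15], "spin": 0, "jaw": 50}, {"offset": [0, 0, -20], "spin": 0, "jaw": 50}, {"offset": [0, 0, -20], "spin": 0, "jaw": 50}, {"offset": [0, 0, -20], "spin": 0, "jaw": 50}, {"offset": [0, 0, -20], "spin": 0, "jaw": 50}, {"offset": [0, 0, -20], "spin": 0, "jaw": 50}, {"offset": [0, 0, -20], "spin": 0, "jaw": 50}, {"offset": [0, 0, -20], "spin": 0, "jaw": 50}, {"offset": [0, 0, -20], "spin": 0, "jaw": 50}, {"offset": [0, 0, 0], "spin": 0, "jaw": 50}, {"offset": [0, 0, 0], "spin": 0, "jaw": 50}, {"offset": [0, 0, 0], "spin": 0, "jaw": 50}])

```text
clock: 5.8
eef_pos: [449.2, 343.0, 298.7]
eef_rot: [3.141, -0.001, -2.387]
wrist_force: [-0.2, -0.4, -2.0]
finger_gap: 60.3
```

```bash
python3 - <<'E'
from m import *
s=manip.read_state(); e=np.array(s['eef_pos']); print(e.round(1))
t=[]
for n in ['scene','side']:
    c=cam(n); u,v=proj(c,e-[0,0,120]).astype(int); I=c['color'][max(v-70,0):v+70,max(u-90,0):u+90]
    t.append(cv2.copyMakeBorder(cv2.resize(I,None,fx=2,fy=2),0,280-2*I.shape[0],0,360-2*I.shape[1],0)); print(n,u,v)
cv2.imwrite('pics/lift1.png',np.hstack(t))
E
```

```text
[449.2 343.  298.7]
scene 351 123
side 275 114
```

View pics/lift1.png

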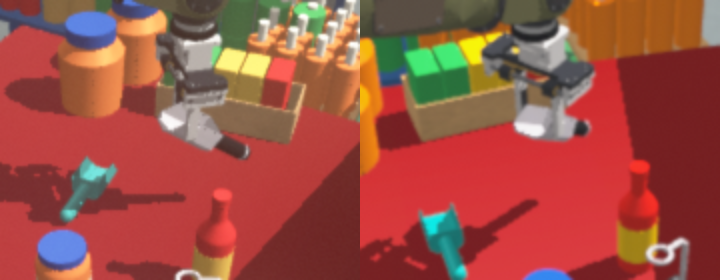

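The scoop is held, with the handle at (240,150) in the left half of the picture, but it has only sagged a little. I'll loosen the grip so it can swing further.

Call:
drive_tool(rows=[{"offset": [0, 0, 0], "spin": 0, "jaw": 50}, {"offset": [0, 0, 0], "spin": 0, "jaw": 50}, {"offset": [0, 0, 0], "spin": 0, "jaw": 50}, {"offset": [0, 0, 0], "spin": 0, "jaw": 50}, {"offset": [0, 0, 0], "spin": 0, "jaw": 50}, {"offset": [0, 0, 0], "spin": 0, "jaw": 50}], force=3)

```text
clock: 6.5
eef_pos: [449.5, 343.2, 299.6]
eef_rot: [-3.142, 0.0, -2.387]
wrist_force: [-0.0, -0.5, -1.6]
finger_gap: 60.2
```

```bash
cat > t.py <<'E'
# tilt of the held scoop: points below the gripper in the plane of tool x and z, both fixed cameras
from m import *
def tilt(show=None,hand='black'):
    s=manip.read_state(); e=np.array(s['eef_pos']); ps=s['eef_rot'][2]; G=e-[0,0,78]
    X=np.array([np.cos(ps),np.sin(ps)]); Y=np.array([np.sin(ps),-np.cos(ps)])
    print('clock',s['clock'],'G',G.round(1),'yaw',np.degrees(ps).round(1),'F',np.round(s['wrist_force'],1),'gap',round(s['finger_gap'],1))
    for n in ['scene','side']:
        c=cam(n); q=cloud(c); I=c['color'].astype(int)
        if show:
            u,v=proj(c,G-[0,0,40]).astype(int); J=c['color'][max(v-70,0):v+70,max(u-90,0):u+90]
            show.append(cv2.copyMakeBorder(cv2.resize(J,None,fx=2,fy=2),0,280-2*J.shape[0],0,360-2*J.shape[1],0))
        r=q-G; k=(np.linalg.norm(r,axis=-1)<185)&(q[...,2]>40)
        col=(I.max(-1)<75)&(I.max(-1)-I.min(-1)<40) if hand=='black' else (I[...,0]-I[...,2]>30)&(I[...,0]-I[...,1]>25)
        x=r[...,:2]@X; y=r[...,:2]@Y; z=r[...,2]
        k&=col&(abs(y)<25)&(z<12)&(np.hypot(x,z)>50)
        if k.sum()<6: print(n,'few',k.sum()); continue
        a,b,zz=x[k],y[k],z[k]
        d=np.linalg.svd(np.c_[a-a.mean(),zz-zz.mean()])[2][0]; d=d*(-np.sign(d[1]) if abs(d[1])>.3 else -np.sign(d[0]))
        m=[np.median(a),np.median(b),np.median(zz)]
        far=np.hypot(a,zz); print(n,k.sum(),'med xyz',np.round(m,1),'dir below -x deg',np.degrees(np.arctan2(-d[1],-d[0])).round(1),'polar',np.degrees(np.arctan2(-m[2],-m[0])).round(1),'zmin',zz.min().round(1),'x of tip',a[zz<zz.min()+8].mean().round(1))
    return show
E
python3 -c "
from t import *
S=tilt(['x']);cv2.imwrite('pics/lift2.png',np.hstack(S[1:]))"
```

```text
clock 6.5 G [449.5 343.2 221.6] yaw -136.8 F [-0.  -0.5 -1.6] gap 60.2
scene 42 med xyz [ -11.5  -14.  -114.7] dir below -x deg 78.2 polar 84.3 zmin -146.2 x of tip -16.2
side 70 med xyz [  -6.8  -10.  -116. ] dir below -x deg 76.8 polar 86.6 zmin -146.4 x of tip -11.3
```

Call:
drive_tool(rows=[{"offset": [0, 0, -15], "spin": 0, "jaw": 50}, {"offset": [0, 0, -25], "spin": 0, "jaw": 50}, {"offset": [7, -10, -25], "spin": 0, "jaw": 50}, {"offset": [14, -20, -25], "spin": 0, "jaw": 50}, {"offset": [18, -25, 0], "spin": 0, "jaw": 50}, {"offset": [18, -25, 0], "spin": 0, "jaw": 50}, {"offset": [18, -25, 0], "spin": 0, "jaw": 50}, {"offset": [18, -25, 0], "spin": 0, "jaw": 50}, {"offset": [18, -25, 0], "spin": 7.5, "jaw": 50}, {"offset": [12, -20, 0], "spin": 7.5, "jaw": 50}, {"offset": [0, 0, 0], "spin": 7.5, "jaw": 50}, {"offset": [0, 0, 0], "spin": 7.5, "jaw": 50}, {"offset": [0, 0, 0], "spin": 7.5, "jaw": 50}, {"offset": [0, 0, 0], "spin": 7.5, "jaw": 50}, {"offset": [0, 0, 0], "spin": 7.5, "jaw": 50}, {"offset": [0, 0, 0], "spin": 7.5, "jaw": 50}, {"offset": [0, 0, 0], "spin": 0, "jaw": 50}], force=6)

```text
clock: 8.3
eef_pos: [476.7, 131.0, 389.7]
eef_rot: [3.141, 0.0, 2.847]
wrist_force: [0.3, -0.5, -2.6]
finger_gap: 60.0
```

Call:
drive_tool(rows=[{"offset": [-12, -8, 0], "spin": 0, "jaw": 50}, {"offset": [-22, -16, 0], "spin": 0, "jaw": 50}, {"offset": [-28, -20, 0], "spin": 0, "jaw": 50}, {"offset": [-28, -20, 0], "spin": 0, "jaw": 50}, {"offset": [-28, -20, 0], "spin": 0, "jaw": 50}, {"offset": [-28, -20, 0], "spin": 0, "jaw": 50}, {"offset": [-28, -20, 0], "spin": 0, "jaw": 50}, {"offset": [-24, -16, 0], "spin": 0, "jaw": 50}, {"offset": [-18, -12, 0], "spin": 0, "jaw": 50}, {"offset": [-12, -8, 0], "spin": 0, "jaw": 50}, {"offset": [0, 0, 0], "spin": 0, "jaw": 50}, {"offset": [0, 0, 0], "spin": 0, "jaw": 50}, {"offset": [0, 0, 0], "spin": 0, "jaw": 50}])

```text
clock: 9.6
eef_pos: [648.6, -87.6, 389.8]
eef_rot: [3.141, 0.0, 2.85]
wrist_force: [-0.4, -0.0, -1.7]
finger_gap: 60.1
```

```bash
python3 -c "
from t import *
S=tilt(['x']);
c=cam('wrist'); cv2.imwrite('pics/w2.png',c['color'])
cv2.imwrite('pics/lift3.png',np.vstack([np.hstack(S[1:]),cv2.resize(c['color'][:,100:540],(720,654))[:310]])[:590])
P=[648.7,-88.5,130]; print(proj(c,P)); print(proj(c,[648.7,-88.5,148]))
np.savez('pics/w2',q=cloud(c),I=c['color'])
"
```

```text
clock 9.6 G [648.6 -87.6 311.8] yaw 163.3 F [-0.4 -0.  -1.7] gap 60.1
scene few 0
side 126 med xyz [ -17.2  -13.  -115.3] dir below -x deg 78.9 polar 81.5 zmin -148.5 x of tip -20.9
[326.1978269  179.10630126]
[326.16980277 182.68004437]
```

View pics/lift3.png

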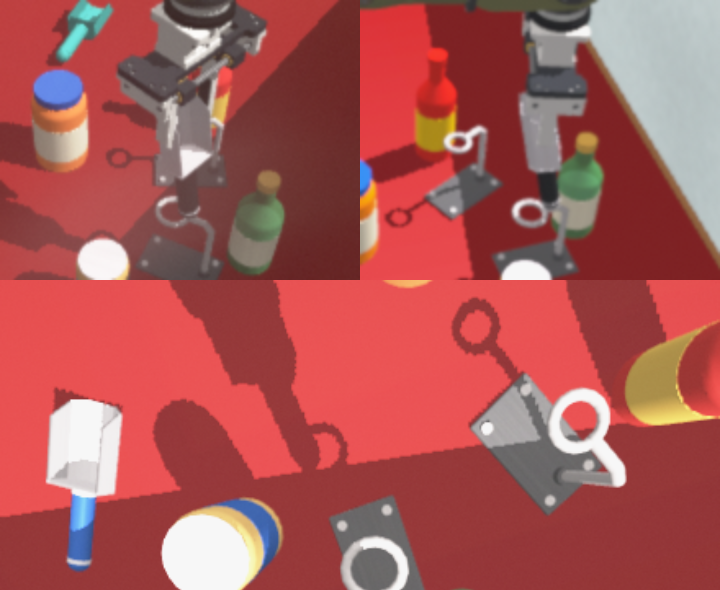

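The tip hangs about 20 mm beyond the ring, on the side away from the robot, and the handle leans about 11°. The ring itself shows at (390,212) in the left half. I'll measure the tip and ring from the wrist cloud.

```bash
python3 - <<'E'
from m import *
d=np.load('pics/w2.npz'); q=d['q']; I=d['I'].astype(int)
cv2.imwrite('pics/w2c.png',cv2.resize(d['I'][130:330,220:440],None,fx=2.5,fy=2.5))
ps=np.radians(163.3); X=np.array([np.cos(ps),np.sin(ps)]);Y=np.array([np.sin(ps),-np.cos(ps)])
k=(abs(q[...,2]-127)<12)&near(q,(648.7,-88.5),45)&(I.min(-1)>110)
print('ring',k.sum(),circ(q[k]).round(1),np.median(q[k][:,2]))
k=near(q,(592,83),45)&(abs(q[...,2]-127)<12)&(I.min(-1)>110); print('narrow',k.sum(),circ(q[k]).round(1))
r=q-[648.6,-87.6,311.8]; x=r[...,:2]@X;y=r[...,:2]@Y;z=r[...,2]
for a in range(-170,20,15):
    k=(z>a)&(z<a+15)&(abs(y)<40)&(abs(x)<70)&~((abs(q[...,2]-127)<9)&(I.min(-1)>110))
    if k.sum()>5: print(a,k.sum(),'x',np.percentile(x[k],[2,50,98]).round(1),'y',np.percentile(y[k],[2,50,98]).round(1))
E
```

```text
ring 594 [646.8 -85.7  21.9] 127.37738953522236
narrow 942 [588.3  84.1  19.3]
-80 378 x [-12.1  -4.9  15.9] y [-26.4  -0.8  25.2]
-65 1630 x [-27.2 -16.8  17.6] y [-27.4   0.   26.6]
-50 273 x [-23.5  -0.4  21.6] y [-27.5   0.1  26.7]
-35 340 x [-19.8   3.3  25.2] y [-27.5   0.4  26.8]
-20 502 x [-16.8   8.8  28.3] y [-38.3   0.1  38. ]
-5 887 x [-13.6   9.1  31.3] y [-39.    0.6  39. ]
10 1971 x [-6.2 14.3 34.6] y [-38.    0.   38.1]
```

View pics/w2c.png

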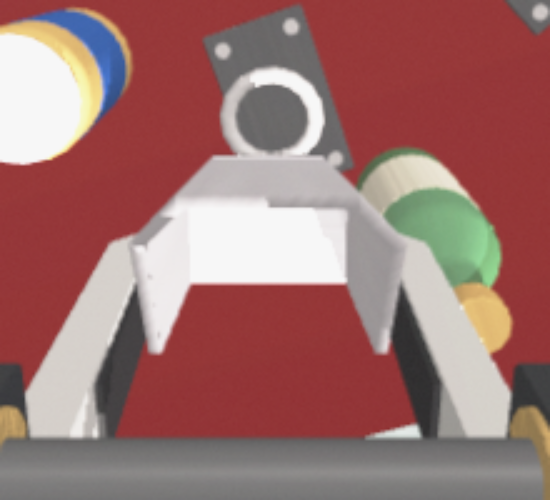

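Wrist measurements: the lean is about 13° and steady, because I gripped about 8 mm above the handle axis. The tip sits about 25 mm from the gripper axis along −x of the tool. The wide ring is at about (647.5, −87), averaged over three views. I'll shift the tip over the ring, enter along the leaning axis and let the ring bring the handle upright.

Call:
drive_tool(rows=[{"offset": [6, 0, 0], "spin": 0, "jaw": 50}, {"offset": [10, 0, 0], "spin": 0, "jaw": 50}, {"offset": [7, 0, 0], "spin": 0, "jaw": 50}, {"offset": [3, 0, 0], "spin": 0, "jaw": 50}, {"offset": [0, 0, 0], "spin": 0, "jaw": 50}, {"offset": [0, 0, 0], "spin": 0, "jaw": 50}, {"offset": [0, 0, 5], "spin": 0, "jaw": 50}, {"offset": [-1, 0, 7], "spin": 0, "jaw": 50}])

```text
clock: 10.55
eef_pos: [625.1, -80.8, 377.2]
eef_rot: [-3.142, 0.0, 2.849]
wrist_force: [-0.1, 0.1, -1.7]
finger_gap: 60.5
```

```bash
python3 -c "
from t import *
S=tilt(['x']); cv2.imwrite('pics/lift4.png',np.hstack(S[1:]))
c=cam('wrist'); q=cloud(c); s=manip.read_state(); e=np.array(s['eef_pos'])-[0,0,78]; ps=s['eef_rot'][2]
X=np.array([np.cos(ps),np.sin(ps)]);Y=np.array([np.sin(ps),-np.cos(ps)]); r=q-e; x=r[...,:2]@X;y=r[...,:2]@Y;z=r[...,2]
I=c['color'];k=(abs(q[...,2]-127)<12)&near(q,(647.5,-87),45)&(I.min(-1)>110); C=circ(q[k]); print('ring',k.sum(),C.round(1),'rel',((C[:2]-e[:2])@X).round(1),((C[:2]-e[:2])@Y).round(1))
for a in range(-80,20,15):
    k=(z>a)&(z<a+15)&(abs(y)<32)&(abs(x)<50)
    if k.sum()>5: print(a,k.sum(),'x',np.percentile(x[k],[2,98]).round(1))
"
```

```text
clock 10.55 G [625.1 -80.8 299.2] yaw 163.2 F [-0.1  0.1 -1.7] gap 60.5
scene few 0
side 119 med xyz [ -17.2  -14.1 -116.8] dir below -x deg 77.6 polar 81.6 zmin -148.0 x of tip -20.5
ring 260 [648.9 -86.5  23.9] rel -24.6 1.5
-80 740 x [-15.5  15.8]
-65 1355 x [-27.7  17.8]
-50 262 x [-22.6  21.6]
-35 382 x [-19.4  25.8]
-20 415 x [-16.2  28.4]
-5 697 x [-13.7  31.5]
10 1707 x [-5.8 34.8]
```

View pics/lift4.png

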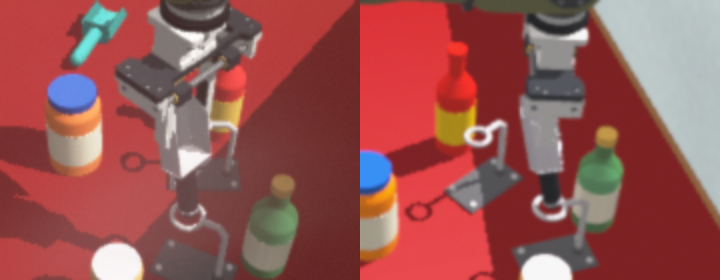

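The tip stands over the ring in both views, at (187,212) and (548,205). Now I'll enter it.

Call:
drive_tool(rows=[{"offset": [-1, 0, 5], "spin": 0, "jaw": 50}, {"offset": [-1, 0, 6], "spin": 0, "jaw": 50}, {"offset": [-1, 0, 6], "spin": 0, "jaw": 50}, {"offset": [-1.5, 0, 6], "spin": 0, "jaw": 50}, {"offset": [-1.5, 0, 6], "spin": 0, "jaw": 50}, {"offset": [0, 0, 0], "spin": 0, "jaw": 50}], force=5)

```text
clock: 11.3
eef_pos: [630.7, -82.6, 347.4]
eef_rot: [-3.141, -0.002, 2.849]
wrist_force: [0.4, 0.6, -1.8]
finger_gap: 59.9
```

Call:
drive_tool(rows=[{"offset": [-2, 0, 6], "spin": 0, "jaw": 50}, {"offset": [-2.5, 0, 6], "spin": 0, "jaw": 50}, {"offset": [-2.5, 0, 6], "spin": 0, "jaw": 50}, {"offset": [-2.5, 0, 6], "spin": 0, "jaw": 50}, {"offset": [-2.5, 0, 6], "spin": 0, "jaw": 50}, {"offset": [-2, 0, 5], "spin": 0, "jaw": 50}, {"offset": [0, 0, 0], "spin": 0, "jaw": 50}], force=4)

```text
clock: 12.0
eef_pos: [644.2, -86.7, 312.6]
eef_rot: [-3.141, -0.001, 2.849]
wrist_force: [-0.5, -0.4, -1.5]
finger_gap: 59.8
```

```bash
cat > v.py <<'E'
import sys
from t import *
S=tilt(['x'],sys.argv[2] if len(sys.argv)>2 else 'black'); cv2.imwrite(f'pics/{sys.argv[1]}.png',np.hstack(S[1:]))
c=cam('wrist'); q=cloud(c); s=manip.read_state(); e=np.array(s['eef_pos'])-[0,0,78]; ps=s['eef_rot'][2]
X=np.array([np.cos(ps),np.sin(ps)]);Y=np.array([np.sin(ps),-np.cos(ps)]); r=q-e; x=r[...,:2]@X;y=r[...,:2]@Y;z=r[...,2]
for a in range(-80,25,15):
    k=(z>a)&(z<a+15)&(abs(y)<32)&(abs(x)<50)
    if k.sum()>5: print(a,k.sum(),'x',np.percentile(x[k],[2,98]).round(1),'y',np.percentile(y[k],[2,98]).round(1))
E
python3 v.py lift5
```

```text
clock 12.0 G [644.2 -86.7 234.6] yaw 163.2 F [-0.5 -0.4 -1.5] gap 59.8
scene few 0
side 68 med xyz [  -7.4  -13.  -128.6] dir below -x deg 79.3 polar 86.7 zmin -147.1 x of tip -13.2
-80 450 x [-19.5  20.8] y [-26.4  25.6]
-65 981 x [-22.7  22.9] y [-27.6  26.5]
-50 313 x [-19.1  24.9] y [-27.6  26.6]
-35 440 x [-17.   26.7] y [-27.7  26.7]
-20 551 x [-14.8  28.8] y [-27.6  26.6]
-5 855 x [-13.5  30.7] y [-30.1  29. ]
10 1432 x [-6.3 32.7] y [-31.   31.1]
```

Call:
drive_tool(rows=[{"offset": [-2.5, 0, 6], "spin": 0, "jaw": 50}, {"offset": [-2.5, 0, 6], "spin": 0, "jaw": 50}, {"offset": [-2.5, 0, 6], "spin": 0, "jaw": 50}, {"offset": [-2, 0, 6], "spin": 0, "jaw": 50}, {"offset": [-1.5, 0, 5], "spin": 0, "jaw": 50}, {"offset": [0, 0, 0], "spin": 0, "jaw": 50}], force=4)

```text
clock: 12.75
eef_pos: [654.6, -89.8, 283.5]
eef_rot: [-3.141, -0.001, 2.849]
wrist_force: [0.1, -0.2, -2.2]
finger_gap: 60.1
```

```bash
python3 v.py lift6
```

```text
clock 12.75 G [654.6 -89.8 205.5] yaw 163.2 F [ 0.1 -0.2 -2.2] gap 60.1
scene few 0
side 103 med xyz [   3.2  -13.3 -123. ] dir below -x deg 86.0 polar 91.5 zmin -163.5 x of tip 2.7
-80 818 x [-36.2  31.3] y [-25.7  24.5]
-65 307 x [-16.3  27.3] y [-27.8  27.3]
-50 386 x [-15.   28.2] y [-28.3  26.9]
-35 498 x [-14.3  28.8] y [-27.8  26.8]
-20 687 x [-13.3  29.5] y [-27.7  26.8]
-5 988 x [-12.4  30.2] y [-29.9  29.1]
10 1496 x [-6.6 30.9] y [-30.7  31. ]
```

View pics/lift6.png

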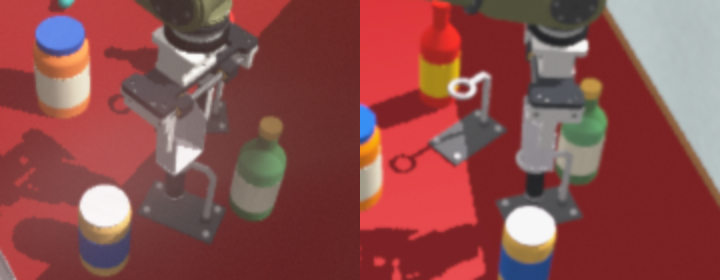

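The handle is through the ring and nearly upright, with about 3° of lean left and about 10 mm still to go. I'll lower it until it touches.

Call:
drive_tool(rows=[{"offset": [-1, 0, 4], "spin": 0, "jaw": 50}, {"offset": [-1, 0, 4], "spin": 0, "jaw": 50}, {"offset": [0, 0, 2], "spin": 0, "jaw": 50}, {"offset": [0, 0, 0], "spin": 0, "jaw": 50}], force=4)

```text
clock: 13.3
eef_pos: [656.7, -90.3, 275.0]
eef_rot: [3.141, 0.001, 2.849]
wrist_force: [0.2, 0.7, 1.4]
finger_gap: 60.3
```

The back has met the ring: the wrist force changed sign and the weight is off the gripper. I'll release with a small opening first.

Call:
drive_tool(rows=[{"offset": [0, 0, 0], "spin": 0, "jaw": 64}, {"offset": [0, 0, 0], "spin": 0, "jaw": 70}, {"offset": [0, 0, 0], "spin": 0, "jaw": 76}, {"offset": [0, 0, 0], "spin": 0, "jaw": 78}, {"offset": [0, 0, 0], "spin": 0, "jaw": 78}, {"offset": [0, 0, -10], "spin": 0, "jaw": 80}, {"offset": [0, 0, -20], "spin": 0, "jaw": 80}, {"offset": [0, 0, -40], "spin": 0, "jaw": 80}, {"offset": [0, 0, -45], "spin": 0, "jaw": 80}])

```text
clock: 14.2
eef_pos: [656.2, -90.2, 391.0]
eef_rot: [-3.141, -0.002, 2.849]
wrist_force: [0.6, -0.1, 0.3]
finger_gap: 79.8
```

```bash
python3 - <<'E'
from m import *
t=[]
for n,uv in [('scene',(352,240)),('side',(372,200))]:
    c=cam(n); q=cloud(c); I=c['color']; u,v=uv; t.append(cv2.resize(I[v-70:v+70,u-90:u+90],None,fx=2,fy=2))
    k=near(q,(648,-87.5),48)&(q[...,2]>110)&(q[...,2]<240); P=q[k]
    for a in range(120,240,15):
        j=(P[:,2]>a)&(P[:,2]<=a+15)
        if j.sum()>5: print(n,a,j.sum(),P[j][:,:2].mean(0).round(1),P[j].min(0)[:2].round(),P[j].max(0)[:2].round())
c=cam('wrist'); q=cloud(c); k=near(q,(648,-87.5),50)&(q[...,2]>150)&(q[...,2]<250); P=q[k]; print('wrist',len(P),np.percentile(P[:,2],[1,50,99]).round(1)); 
X=np.array([np.cos(2.849),np.sin(2.849)]); x=(P[:,:2]-[648,-87.5])@X
for a in range(130,245,15):
    j=(P[:,2]>a)&(P[:,2]<=a+15)
    if j.sum()>5: print(a,j.sum(),np.percentile(x[j],[2,98]).round(1))
t.append(cv2.resize(c['color'][100:400,120:520],(372,280))); cv2.imwrite('pics/rel1.png',np.vstack([np.hstack(t[:2]),cv2.copyMakeBorder(t[2],0,0,0,720-372,0)]))
E
```

```text
scene 120 171 [665.5 -88.3] [ 632. -126.] [695. -60.]
scene 135 95 [653.9 -85.9] [ 632. -125.] [681. -60.]
scene 150 100 [651.  -87.2] [ 624. -126.] [680. -60.]
scene 165 107 [650.9 -86.4] [ 632. -126.] [680. -60.]
scene 180 113 [649.3 -87.3] [ 629. -126.] [679. -60.]
scene 195 123 [648.4 -85.5] [ 628. -126.] [679. -60.]
scene 210 90 [639.2 -84.2] [ 627. -121.] [666. -58.]
scene 225 28 [630.7 -85.3] [ 623. -110.] [642. -62.]
side 120 59 [648.5 -93.2] [ 621. -125.] [696. -65.]
side 135 60 [ 640.3 -116.3] [ 622. -126.] [ 661. -103.]
side 150 69 [ 645.2 -106.8] [ 622. -128.] [677. -63.]
side 165 102 [647.1 -95. ] [ 622. -126.] [676. -58.]
side 180 107 [647.5 -93.9] [ 621. -126.] [675. -60.]
side 195 109 [645.2 -93.5] [ 621. -124.] [675. -58.]
side 210 70 [636.7 -88.5] [ 621. -123.] [662. -58.]
side 225 17 [628.2 -87. ] [ 622. -110.] [641. -61.]
wrist 1184 [151.9 204.8 229. ]
145 78 [-22.5  19.4]
160 136 [-22.8  19.7]
175 158 [-22.5  20.2]
190 223 [-23.   20.5]
205 266 [-16.9  20.9]
220 323 [ 6.3 21.1]
```

View pics/rel1.png

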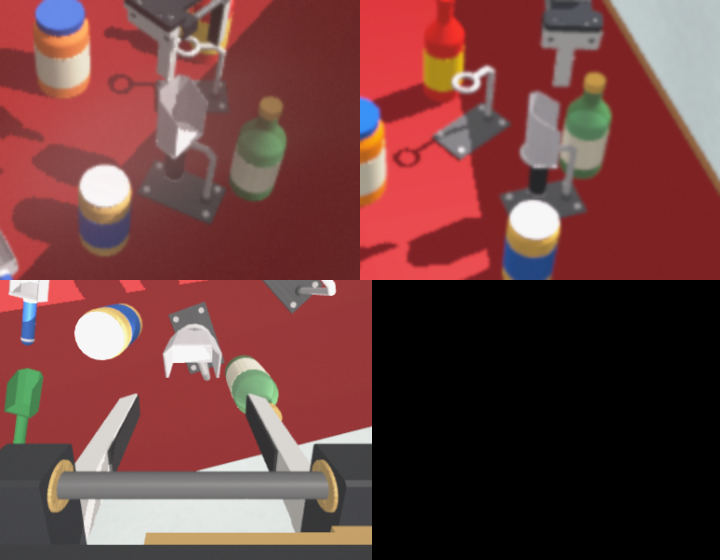

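The big scoop is seated. Its upright lip tops out at 229 mm against 228 expected, it is within 1° of vertical, and nothing else was touched. Next is the small scoop.

Call:
drive_tool(rows=[{"offset": [13, -36, 0], "spin": 0, "jaw": 90}, {"offset": [13, -37, 0], "spin": 0, "jaw": 94}, {"offset": [13, -37, 0], "spin": 0, "jaw": 94}, {"offset": [13, -37, 10], "spin": 0, "jaw": 94}, {"offset": [13, -37, 20], "spin": 0, "jaw": 94}, {"offset": [13, -37, 20], "spin": 0, "jaw": 94}, {"offset": [13, -37, 20], "spin": 0, "jaw": 94}, {"offset": [0, 0, 0], "spin": 0, "jaw": 94}, {"offset": [0, 0, 0], "spin": 0, "jaw": 94}])

```text
clock: 15.25
eef_pos: [494.6, -311.4, 319.1]
eef_rot: [3.141, -0.001, 2.847]
wrist_force: [0.4, 0.0, -0.1]
finger_gap: 94.1
```

```bash
sed -i 's/ctr,140/ctr,float(sys.argv[5]) if len(sys.argv)>5 else 140/' b.py; python3 b.py small wr2 520 -330 110; python3 - <<'E'
import cv2,numpy as np
P=np.load('pics/P.npy'); I=np.zeros((300,300),np.uint8)
for p in P: 
    a,b=int(p[0]-370),int(p[1]+480)
    if 0<=a<300 and 0<=b<300: I[a,b]=60+4*int(p[2])
a=cv2.imread('pics/wr2.png'); b=cv2.cvtColor(cv2.resize(I,(400,400),interpolation=0),cv2.COLOR_GRAY2BGR); cv2.imwrite('pics/wr2v.png',np.hstack([a[:,120:520],b]))
E
```

```text
[ 494.6 -311.4  319.1] [ 1.800e+02 -1.000e-01  1.631e+02] [-0.62  0.37  1.4   0.    1.38 -1.9 ] 15.25 94.08512318423422
campos [ 415.  -287.5  401.2]
small_scoop 0.9 [312. 173.] [ 492.9 -333.5    2.9]
small_scoop 0.84 [289. 292.] [ 672.6 -431.9    3.8]
small_scoop_seat 0.97 [317. 169.] [ 489.  -324.9    3.4]
small_scoop_seat 0.88 [232.  32.] [ 288.5 -374.3    3.6]
small_scoop_seat 0.62 [288. 290.] [ 668.6 -431.2    3.8]
1553 [27.8 38.2 39.1]
mean [ 515.12494 -337.5578 ] pca -32.236065
ext [-77.   78.6] [-25.1  22.8]
ends [ 450.  -296.5] [ 581.6 -379.5]
-78 98 [-25.4  22.3] [ 9.5 28.3]
-66 104 [-25.5  22.4] [ 9.5 38.5]
-54 105 [-25.   22.6] [ 9.7 38.7]
-42 100 [-24.7  22.6] [ 9.5 39.8]
-30 98 [-24.7  23. ] [ 9.4 38.9]
-18 96 [-24.4  23. ] [ 9.3 38.8]
-6 309 [-23.4  21.9] [11.8 39. ]
6 111 [-10.1   9.4] [22.3 29.9]
18 112 [-9.7  9.5] [22.7 29.8]
30 106 [-9.5  9.7] [23.7 30. ]
42 104 [-9.4 10.1] [22.3 30.1]
54 103 [-9.  10.1] [22.8 29.8]
66 92 [-9.2 10.6] [21.8 30.3]
78 13 [-6.   8.6] [23.9 28. ]
```

View pics/wr2v.png

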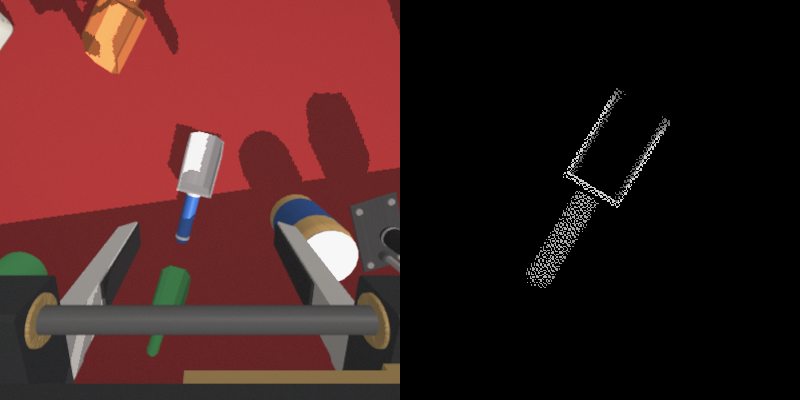

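The wrist view shows the small scoop with its blue handle at (190,185), and the height map beside it is clean. I measure its origin at (482, −318), direction −31.4°, rim height 39 and handle top 30, which agrees with the given sizes. I'll grip it at scoop x of about −22.

Call:
drive_tool(rows=[{"offset": [0, 0, 0], "spin": 7.25, "jaw": 94}, {"offset": [0, 0, 0], "spin": 7.25, "jaw": 94}, {"offset": [15, -6, 40], "spin": 0, "jaw": 94}, {"offset": [14, -6, 40], "spin": 0, "jaw": 94}, {"offset": [0, 0, 45], "spin": 0, "jaw": 94}, {"offset": [0, 0, 40], "spin": 0, "jaw": 94}, {"offset": [0, 0, 35], "spin": 0, "jaw": 94}, {"offset": [0, 0, 20], "spin": 0, "jaw": 94}, {"offset": [0, 0, 0], "spin": 0, "jaw": 94}, {"offset": [0, 0, 0], "spin": 0, "jaw": 40}, {"offset": [0, 0, 0], "spin": 0, "jaw": 40}, {"offset": [0, 0, 0], "spin": 0, "jaw": 40}, {"offset": [0, 0, 0], "spin": 0, "jaw": 40}, {"offset": [0, 0, 0], "spin": 0, "jaw": 40}, {"offset": [0, 0, 0], "spin": 0, "jaw": 40}, {"offset": [0, 0, 0], "spin": 0, "jaw": 40}], force=3)

```text
clock: 17.0
eef_pos: [463.9, -306.3, 99.7]
eef_rot: [3.142, -0.0, 2.596]
wrist_force: [0.3, 0.1, 0.7]
finger_gap: 48.0
```

Call:
drive_tool(rows=[{"offset": [0, 0, -6], "spin": 0, "jaw": 40}, {"offset": [0, 0, -10], "spin": 0, "jaw": 40}, {"offset": [0, 0, -12], "spin": 0, "jaw": 40}, {"offset": [0, 0, -15], "spin": 0, "jaw": 40}, {"offset": [0, 0, -15], "spin": 0, "jaw": 40}, {"offset": [0, 0, -15], "spin": 0, "jaw": 40}, {"offset": [0, 0, -15], "spin": 0, "jaw": 40}, {"offset": [0, 0, -20], "spin": 0, "jaw": 40}, {"offset": [0, 0, -20], "spin": 0, "jaw": 40}, {"offset": [0, 0, -20], "spin": 0, "jaw": 40}, {"offset": [0, 0, -20], "spin": 0, "jaw": 40}, {"offset": [0, 0, -12], "spin": 0, "jaw": 40}, {"offset": [0, 0, 0], "spin": 0, "jaw": 40}, {"offset": [0, 0, 0], "spin": 0, "jaw": 40}, {"offset": [0, 0, 0], "spin": 0, "jaw": 40}])

```text
clock: 18.5
eef_pos: [463.7, -306.1, 278.6]
eef_rot: [3.141, -0.002, 2.596]
wrist_force: [-0.2, 0.1, -0.7]
finger_gap: 48.0
```

```bash
python3 v.py s1 blue
```

```text
clock 18.5 G [ 463.7 -306.1  200.6] yaw 148.7 F [-0.2  0.1 -0.7] gap 48.0
scene 181 med xyz [-69.   -0.9 -74.6] dir below -x deg 50.3 polar 47.3 zmin -108.8 x of tip -91.8
side 144 med xyz [-66.3  -6.1 -75.5] dir below -x deg 50.4 polar 48.7 zmin -103.4 x of tip -84.9
-65 510 x [-27.4 -15.7] y [-17.7  17.2]
-50 2007 x [-48.6  -4.1] y [-21.4  20.4]
-35 887 x [-46.6   9.6] y [-21.6  20.6]
-20 1055 x [-28.9  22.2] y [-29.9  29.7]
-5 1934 x [-16.3  31.3] y [-29.4  29.7]
10 604 x [-7.9  9.9] y [-31.5  31.4]
```

The small scoop is held but has stuck at about 50° below horizontal. I'll carry it toward the narrow ring with some brisk vertical jolts and then measure again.

Call:
drive_tool(rows=[{"offset": [0, 0, -40], "spin": -6.9, "jaw": 40}, {"offset": [0, 0, 20], "spin": -6.9, "jaw": 40}, {"offset": [0, 0, -40], "spin": -6.9, "jaw": 40}, {"offset": [0, 0, 15], "spin": -6.9, "jaw": 40}, {"offset": [0, 0, -45], "spin": -6.9, "jaw": 40}, {"offset": [0, 0, -10], "spin": -6.8, "jaw": 40}, {"offset": [-6, 20, 0], "spin": 0, "jaw": 40}, {"offset": [-11.5, 36.3, 0], "spin": 0, "jaw": 40}, {"offset": [-11.5, 36.3, 0], "spin": 0, "jaw": 40}, {"offset": [-11.5, 36.3, 0], "spin": 0, "jaw": 40}, {"offset": [-11.5, 36.3, 0], "spin": 0, "jaw": 40}, {"offset": [-11.5, 36.3, 0], "spin": 0, "jaw": 40}, {"offset": [-11.5, 36.3, 0], "spin": 0, "jaw": 40}, {"offset": [-11.5, 36.3, 0], "spin": 0, "jaw": 40}, {"offset": [-11.5, 36.3, 0], "spin": 0, "jaw": 40}, {"offset": [-11.5, 36.3, 0], "spin": 0, "jaw": 40}, {"offset": [-6, 16, 0], "spin": 0, "jaw": 40}, {"offset": [0, 0, 0], "spin": 0, "jaw": 40}, {"offset": [0, 0, 0], "spin": 0, "jaw": 40}])

```text
clock: 20.55
eef_pos: [514.5, 70.7, 379.3]
eef_rot: [-3.141, -0.001, -2.966]
wrist_force: [-0.2, 0.0, -1.4]
finger_gap: 48.0
```

```bash
python3 v.py s2 blue
```

```text
clock 20.55 G [514.5  70.7 301.3] yaw -169.9 F [-0.2  0.  -1.4] gap 48.0
scene 114 med xyz [ -22.3   -9.4 -121.8] dir below -x deg -15.2 polar 79.6 zmin -144.0 x of tip 107.3
side 118 med xyz [ -11.7   -9.6 -127.9] dir below -x deg -15.6 polar 84.8 zmin -147.0 x of tip 106.2
-65 1598 x [-28.7   8.7] y [-21.3  20.4]
-50 174 x [-24.4  14.5] y [-21.5  21. ]
-35 217 x [-20.9  19.2] y [-21.5  20.7]
-20 454 x [-16.4  22.8] y [-30.9  30.8]
-5 1329 x [-12.5  26.7] y [-30.5  30.4]
10 605 x [-7.2 24.9] y [-31.5  31.4]
```

The jolts worked: the scoop now leans only about 15°. I'll bring the tip over the narrow ring, measure the handle there and look.

Call:
drive_tool(rows=[{"offset": [-5, 0, 0], "spin": 0, "jaw": 40}, {"offset": [-9, 0, 0], "spin": 0, "jaw": 40}, {"offset": [-9, 0, 5], "spin": 0, "jaw": 40}, {"offset": [-9, 0, 5], "spin": 0, "jaw": 40}, {"offset": [-7, 0, 3], "spin": 0, "jaw": 40}, {"offset": [-4, 0, 0], "spin": 0, "jaw": 40}, {"offset": [-2, 0, 0], "spin": 0, "jaw": 40}, {"offset": [0, 0, 0], "spin": 0, "jaw": 40}, {"offset": [0, 0, 0], "spin": 0, "jaw": 40}], force=4)

```text
clock: 21.6
eef_pos: [558.7, 78.8, 366.9]
eef_rot: [-3.142, 0.0, -2.967]
wrist_force: [-0.2, -0.6, -1.5]
finger_gap: 48.1
```

```bash
sed -i "s/k&=col&(abs(y)<25)/k\&=col\&(abs(y)<25)\&(abs(x)<65)/" t.py; cat >> v.py <<'E'
I=c['color'];k=(abs(q[...,2]-127)<12)&near(q,(588.2,83.8),38)&(I.min(-1)>110)
if k.sum()>60: C=circ(q[k]); print('ring',k.sum(),C.round(1),'rel',((C[:2]-e[:2])@X).round(1),((C[:2]-e[:2])@Y).round(1))
E
python3 v.py s3 blue
```

```text
clock 21.6 G [558.7  78.8 288.9] yaw -170.0 F [-0.2 -0.6 -1.5] gap 48.1
scene 61 med xyz [ -28.1   -8.7 -104.5] dir below -x deg 74.4 polar 74.9 zmin -136.0 x of tip -35.4
side 64 med xyz [ -20.3   -9.  -106.5] dir below -x deg 72.1 polar 79.2 zmin -138.9 x of tip -31.1
-65 1547 x [-28.1   9.4] y [-21.4  20.3]
-50 189 x [-24.7  14.8] y [-21.5  20.7]
-35 214 x [-20.6  19.2] y [-21.5  20.7]
-20 446 x [-16.4  22.8] y [-30.8  31. ]
-5 1334 x [-13.   26.8] y [-30.5  30.4]
10 600 x [-7.3 25. ] y [-31.4  31.5]
ring 275 [586.3  84.5  19.1] rel -28.2 0.9
```

View pics/s3.png

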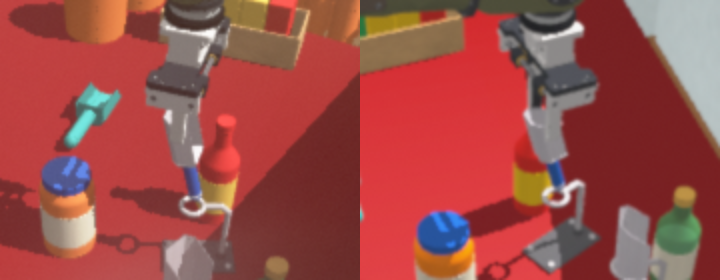

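The tip is over the narrow ring in both views, at (193,203) and (558,193), and the lean is about 16°. Now I'll enter it with a small correction.

Call:
drive_tool(rows=[{"offset": [2, 0.5, 4], "spin": 0, "jaw": 40}, {"offset": [0, 0, 6], "spin": 0, "jaw": 40}, {"offset": [0, 0, 6], "spin": 0, "jaw": 40}, {"offset": [0, 0, 6], "spin": 0, "jaw": 40}, {"offset": [0, 0, 6], "spin": 0, "jaw": 40}, {"offset": [0, 0, 6], "spin": 0, "jaw": 40}, {"offset": [-0.5, 0, 4], "spin": 0, "jaw": 40}, {"offset": [-1, 0, 4], "spin": 0, "jaw": 40}, {"offset": [-1, 0, 4], "spin": 0, "jaw": 40}, {"offset": [-1, 0, 4], "spin": 0, "jaw": 40}, {"offset": [0, 0, 0], "spin": 0, "jaw": 40}], force=4)

```text
clock: 22.85
eef_pos: [560.2, 79.6, 316.0]
eef_rot: [3.142, -0.001, -2.967]
wrist_force: [-0.4, 0.1, -1.2]
finger_gap: 48.0
```

```bash
python3 v.py s4 blue
```

```text
clock 22.85 G [560.2  79.6 238. ] yaw -170.0 F [-0.4  0.1 -1.2] gap 48.0
scene 39 med xyz [-25.9  -8.6 -97.4] dir below -x deg 73.3 polar 75.1 zmin -117.7 x of tip -31.3
side 47 med xyz [-19.4  -9.2 -98.1] dir below -x deg 68.4 polar 78.8 zmin -133.9 x of tip -24.7
-65 1547 x [-28.1   9.3] y [-21.4  20.3]
-50 187 x [-24.9  15.1] y [-21.5  20.7]
-35 216 x [-20.2  19.3] y [-21.6  20.7]
-20 451 x [-16.6  22.9] y [-31.   30.9]
-5 1338 x [-12.6  26.8] y [-30.2  30.4]
10 603 x [-7.6  9.9] y [-31.5  31.5]
ring 121 [593.7  86.4  28.6] rel -34.1 1.0
```

Call:
drive_tool(rows=[{"offset": [-2.5, 0, 5], "spin": 0, "jaw": 40}, {"offset": [-3, 0, 5], "spin": 0, "jaw": 40}, {"offset": [-3, 0, 5], "spin": 0, "jaw": 40}, {"offset": [-3, 0, 5], "spin": 0, "jaw": 40}, {"offset": [-3, 0, 5], "spin": 0, "jaw": 40}, {"offset": [-3, 0, 5], "spin": 0, "jaw": 40}, {"offset": [0, 0, 0], "spin": 0, "jaw": 40}], force=3)

```text
clock: 23.7
eef_pos: [577.6, 82.7, 285.7]
eef_rot: [3.141, -0.001, -2.966]
wrist_force: [0.8, -0.4, -1.4]
finger_gap: 47.9
```

```bash
python3 v.py s5 blue
```

```text
clock 23.7 G [577.6  82.7 207.7] yaw -170.0 F [ 0.8 -0.4 -1.4] gap 47.9
scene 24 med xyz [ -24.2   -8.1 -113. ] dir below -x deg 81.0 polar 77.9 zmin -133.1 x of tip -28.2
side 47 med xyz [ -13.9  -10.1 -115.5] dir below -x deg 74.7 polar 83.1 zmin -134.8 x of tip -16.7
-80 53 x [-49.6   9.2] y [-3.6 16. ]
-65 1258 x [-25.2  13. ] y [-21.5  20.4]
-50 239 x [-22.2  17. ] y [-22.4  21.4]
-35 266 x [-19.1  20. ] y [-21.6  20.7]
-20 510 x [-15.5  22.8] y [-30.9  30.6]
-5 1338 x [-12.6  25.8] y [-30.3  30.6]
10 759 x [-7.3 26. ] y [-31.5  31.4]
ring 326 [594.2  85.5  27.6] rel -17.0 -0.0
```

Call:
drive_tool(rows=[{"offset": [-2.5, 0, 3], "spin": 0, "jaw": 40}, {"offset": [-2.5, 0, 3], "spin": 0, "jaw": 40}, {"offset": [-2.5, 0, 3], "spin": 0, "jaw": 40}, {"offset": [-2.5, 0, 3], "spin": 0, "jaw": 40}, {"offset": [-2, 0, 2], "spin": 0, "jaw": 40}, {"offset": [-2, 0, 2], "spin": 0, "jaw": 40}, {"offset": [0, 0, 0], "spin": 0, "jaw": 40}], force=3)

```text
clock: 24.55
eef_pos: [591.5, 85.1, 270.8]
eef_rot: [-3.142, 0.001, -2.967]
wrist_force: [-0.0, 0.2, 0.7]
finger_gap: 48.0
```

```bash
python3 v.py s6 blue
```

```text
clock 24.55 G [591.5  85.1 192.8] yaw -170.0 F [-0.   0.2  0.7] gap 48.0
scene 19 med xyz [  -5.9   -7.4 -106.8] dir below -x deg 86.3 polar 86.8 zmin -124.3 x of tip -6.3
side 67 med xyz [   5.8   -9.2 -109.1] dir below -x deg 85.4 polar 93.0 zmin -134.9 x of tip 3.4
-80 326 x [-48.2  26.9] y [-15.7  21.3]
-65 746 x [-38.   24.1] y [-21.6  20.5]
-50 326 x [-13.1  22.3] y [-23.   22.1]
-35 425 x [-13.8  22.9] y [-22.8  21.9]
-20 721 x [-13.4  23.3] y [-30.5  30.1]
-5 1231 x [-12.   23.8] y [-30.4  30.5]
10 1239 x [-6.3 24. ] y [-30.8  30.9]
ring 849 [588.9  85.6  22.5] rel 2.2 1.0
```

Call:
drive_tool(rows=[{"offset": [-0.5, 0, 2], "spin": 0, "jaw": 40}, {"offset": [0, 0, 2], "spin": 0, "jaw": 40}, {"offset": [0, 0, 2], "spin": 0, "jaw": 40}, {"offset": [0, 0, 2], "spin": 0, "jaw": 40}, {"offset": [0, 0, 0], "spin": 0, "jaw": 40}, {"offset": [0, 0, 0], "spin": 0, "jaw": 40}])

```text
clock: 25.3
eef_pos: [591.6, 85.1, 262.3]
eef_rot: [3.142, -0.001, -2.967]
wrist_force: [1.2, -0.0, 0.3]
finger_gap: 48.2
```

```bash
python3 v.py s7 blue; python3 -c "
from m import *
c=cam('wrist'); q=cloud(c); P=q[near(q,(588,84),45)]; P=P[(P[:,2]>100)&(P[:,2]<235)]; print(np.histogram(P[:,2],np.arange(100,240,6)))"
```

```text
clock 25.3 G [591.6  85.1 184.3] yaw -170.0 F [ 1.2 -0.   0.3] gap 48.2
scene 20 med xyz [ -5.7  -8.1 -96.8] dir below -x deg 85.5 polar 86.6 zmin -123.6 x of tip -8.2
side 68 med xyz [   6.1   -8.5 -101.2] dir below -x deg 85.0 polar 93.4 zmin -129.7 x of tip 2.2
-80 18 x [-49.7 -43.2] y [15.6 23.1]
-65 862 x [-43.4  26.9] y [-19.   20.1]
-50 312 x [-13.7  22.4] y [-23.   22.2]
-35 411 x [-14.  23.] y [-22.7  22.2]
-20 698 x [-13.   23.4] y [-30.4  29.9]
-5 1049 x [-13.2  23.9] y [-30.7  30.9]
10 1868 x [-5.3 24.3] y [-30.3  30.4]
ring 819 [590.   85.7  23.3] rel 1.5 0.8
(array([  0,   0,   0,   8, 534, 308, 111, 129, 141, 173, 190, 254, 353,
       407, 446, 585, 678, 979, 501, 410, 462, 533, 320]), array([100, 106, 112, 118, 124, 130, 136, 142, 148, 154, 160, 166, 172,
       178, 184, 190, 196, 202, 208, 214, 220, 226, 232, 238]))
```

The wrist force is light (z +0.3 N against about −1.4 N when it was carrying the scoop), and the height matches the seat. I'll release.

Call:
drive_tool(rows=[{"offset": [0, 0, 0], "spin": 0, "jaw": 51}, {"offset": [0, 0, 0], "spin": 0, "jaw": 56}, {"offset": [0, 0, 0], "spin": 0, "jaw": 64}, {"offset": [0, 0, 0], "spin": 0, "jaw": 68}, {"offset": [0, 0, 0], "spin": 0, "jaw": 68}, {"offset": [0, 0, -10], "spin": 0, "jaw": 68}, {"offset": [0, 0, -20], "spin": 0, "jaw": 68}, {"offset": [0, 0, -40], "spin": 0, "jaw": 68}, {"offset": [0, 0, -45], "spin": 0, "jaw": 68}, {"offset": [25, 0, -20], "spin": 0, "jaw": 68}, {"offset": [40, 0, 0], "spin": 0, "jaw": 68}, {"offset": [20, 0, 0], "spin": 0, "jaw": 68}, {"offset": [0, 0, 0], "spin": 0, "jaw": 68}])

```text
clock: 26.8
eef_pos: [506.3, 70.1, 399.5]
eef_rot: [-3.141, 0.002, -2.967]
wrist_force: [0.4, 0.2, 0.2]
finger_gap: 68.3
```

```bash
python3 - <<'E'
from m import *
t=[]
c=cam('wrist'); Q=cloud(c)
for nm,ctr,ps,L in [('small',(588,84),-2.967,80),('big',(648,-87.5),2.849,100)]:
    X=np.array([np.cos(ps),np.sin(ps)]); Y=np.array([np.sin(ps),-np.cos(ps)])
    for n in ['wrist','scene','side']:
        d=cam(n); q=cloud(d); P=q[near(q,ctr,45)&(q[...,2]>133)&(q[...,2]<128+L+12)]
        if len(P)<20: print(nm,n,'few'); continue
        x=(P[:,:2]-ctr)@X; y=(P[:,:2]-ctr)@Y
        print(nm,n,len(P),'ztop',np.percentile(P[:,2],99.5).round(1),'expect',128+L)
        for a in range(133,225,20):
            j=(P[:,2]>a)&(P[:,2]<=a+20)
            if j.sum()>8: print('  ',a,np.percentile(x[j],[2,98]).round(1),np.percentile(y[j],[2,98]).round(1))
        if nm=='small' and n!='wrist': t.append(cv2.resize(d['color'][120:300,250:450],(400,360)))
cv2.imwrite('pics/end.png',np.hstack(t))
s=manip.read_state(); print(s['eef_pos'],s['wrist_force'],s['clock'])
for n in ['scene','side']:
    q=cloud(cam(n))
    for nm,ctr,zz in [('jar',(385,-20),150),('drink',(560,170),195),('syrup',(735,-50),180),('tin',(590,-240),122)]:
        P=q[near(q,ctr,70)&(q[...,2]>zz)&(q[...,2]<zz+30)]; print(n,nm,len(P),P.mean(0).round() if len(P) else '')
E
```

```text
small wrist 1168 ztop 208.9 expect 208
   133 [ 7.1 18.5] [-23.3  22.4]
   153 [-15.9  19.2] [-23.4  22.3]
   173 [-16.8  19.9] [-23.5  22.6]
   193 [-9.5 20.4] [-23.8  22.8]
small scene 358 ztop 208.6 expect 208
   133 [-19.8  16.7] [-27.3  22.4]
   153 [-18.6  15.9] [-27.4  22.2]
   173 [-18.6  18.2] [-27.9  21.9]
   193 [-7.1 20. ] [-27.3  23.1]
small side 324 ztop 209.0 expect 208
   133 [-19.2  21. ] [-28.2   5.4]
   153 [-16.   21.9] [-28.   22.8]
   173 [-15.7  22.3] [-28.2  23.5]
   193 [-3.3 23.8] [-25.8  21.6]
big wrist 1939 ztop 225.2 expect 228
   133 [-6.3 19.7] [-28.3  29.3]
   153 [ 8.  20.2] [-28.9  29.1]
   173 [10.1 20.8] [-29.1  25.4]
   193 [10.7 21.5] [-29.4  16.4]
   213 [ 4.4 21.8] [-30.5  -7. ]
big scene 718 ztop 228.6 expect 228
   133 [-25.8  15.3] [-32.5  27.4]
   153 [-24.7  16.9] [-32.6  27.2]
   173 [-24.8  17.7] [-32.5  27. ]
   193 [-23.7  18. ] [-32.8  28.5]
   213 [-5.3 20.2] [-32.4  26.7]
big side 542 ztop 229.3 expect 228
   133 [-22.6  20.3] [-35.3   0.5]
   153 [-21.5  21.2] [-34.9  28.3]
   173 [-22.1  20.9] [-34.9  28.5]
   193 [-20.1  22.1] [-34.5  29. ]
   213 [ 2.3 22.4] [-31.9  26.7]
[508.52357496  70.41380638 397.30645176] [ 0.12172801 -0.70935402  0.46147421] 27.15
scene jar 349 [397.  13. 159.]
scene drink 82 [584. 193. 207.]
scene syrup 135 [737. -34. 190.]
scene tin 451 [ 603. -210.  130.]
side jar 408 [391.  13. 159.]
side drink 59 [582. 184. 206.]
side syrup 98 [733. -33. 190.]
side tin 397 [ 598. -210.  130.]
```

View pics/end.png

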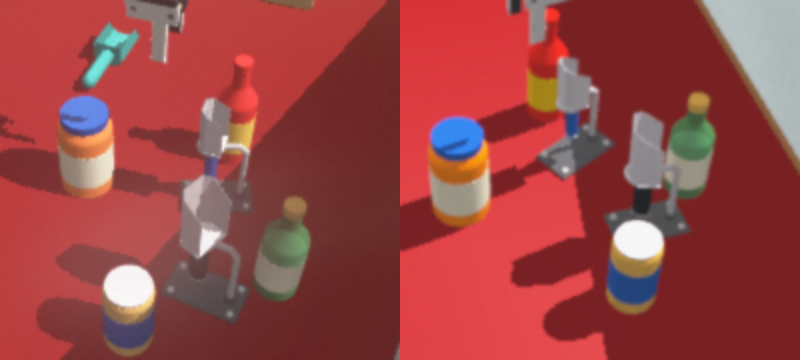

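Both scoops hang upright: top heights are 209 of 208 and 229 of 228 expected. The shifted "drink" and "syrup" averages are probably contaminated by the scoop bowls now inside their search circles, so I'll check with tighter circles before handing in.

```bash
python3 - <<'E'
from m import *
for n in ['scene','side']:
    q=cloud(cam(n))
    for nm,ctr,zz in [('drink',(580,197),195),('syrup',(752,-24),180)]:
        P=q[near(q,ctr,35)&(q[...,2]>zz)&(q[...,2]<zz+30)]; print(n,nm,len(P),P.mean(0).round(1))
print(manip.sign_off())
E
```

```text
scene drink 78 [583.6 196.5 207.1]
scene syrup 107 [755.1 -24.1 188.8]
side drink 53 [581.7 194.7 207.2]
side syrup 81 [750.3 -24.6 188.3]
the job is handed in; nothing more can be done
None
```

Both scoops are hanging in their rings with the mouth up, and I handed the job in at about 27 s of the 72 s allowed. The big scoop went into the wide ring first, then the small one into the narrow ring. I gripped each lightly by its bowl walls so the handle swung down. I then entered the ring along the leaning handle, let the ring bring it upright, and released once the back rested on the ring.

**Last checks on the scoops:**
- The big scoop's lip tops out at 229 mm against 228 expected. The wrist view, where the lip was partly out of sight, read 225.
- The small scoop's lip tops out at 209 mm against 208 expected.
- The big scoop stands within about 2° of vertical. For the small one the views agreed on 2–3°, except that the fixed cameras' coarse edges suggested up to about 4°.

**Last checks on the rest:**
- The gripper was open and clear.
- The jar and tin read exactly as at the start. The drink and syrup had seemed to move in a wider check, because the hung scoops fell inside the search area. A tighter check put them back in place within about 1 mm, except one side view of the drink that was about 4 mm off. The scene camera showed no shift there, and part of the bottle is now hidden from the side, so I took it as unmoved.
- The small scoop first stuck half-swung. A few brisk vertical jolts freed it.

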